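Sort the spools and shut the thread case

TASK

Pull the thread case's front flap fully down, pick every thread spool out of the notions crate and put the full ones on the floor of the case and the empty ones on the floor of the aluminium tray (standing or lying, but not stacked), then push the flap fully shut. The cone, thimble, darning mushroom, bobbin and buttons in the crate stay in the crate, and the other things on the table are left where they lie.

Things in the scene. Friction and masses are not known exactly. Their poses are not given: they have to be found in the camera images.
- flap (a joint): drop-front flap of the thread case, rad: 0 = fully shut (its panel slopes up and back at 32 degrees above horizontal), 2.37 = fully down on its stop, lying 12 degrees above horizontal towards the robot. It may start up to 0.3 ajar. Stiff hinge: it stays where it is left, and moving it takes about 2 to 4 N at the bar
- flap_hinge (a point): middle of the flap's hinge line, at the top of the case's front sill, 55 mm above the table, with the case's axes: y along the hinge, x into the case, z up. The panel is 304 mm wide, 115 mm long from hinge to free edge and 10 mm thick
- flap_bar (a point): centre of the flap's handle: a round brass bar 10 mm thick and 100 mm long, parallel to the hinge, carried by an arm at each end about 40 mm beyond the panel's free edge, so that fingers can go either side of the bar. It lies 153 mm from the hinge line (shut: 119 mm behind and 97 mm above it; down: 152 mm before and 14 mm above it, roughly)
- case: wooden thread case, fixed, 165 deep, 304 wide, 110 mm high at the back. Origin: bottom centre of its front face; x into the case away from the robot, y along its front. Front sill 12 mm thick, 55 mm high; side cheeks 12 mm thick slope up with the flap; a top board (underside 102 mm high) covers x = 98 to 165 mm: with the flap down it is open from above from x = 12 to 98 mm
- case_in (a point): centre of the case's inner floor, 8 mm above the table, axes as the case; the floor is 143 mm (x) by 280 mm (y). It lies 83 mm behind the front face
- crate: open wooden crate, fixed, outside 222 (x) by 286 (y) by 34 mm high, walls and floor 6 mm. Origin: centre of its underside. Its contents start in 12 places (some empty) in 3 rows of 4, 64 mm apart
- tray_in (a point): centre of the inner floor, 6 mm above the table, of the aluminium tray for empties, fixed: inside 188 (x) by 108 mm (y), walls 6 mm, 28 mm high
- wound1: full wooden spool, thread bulging past the end discs: 38 mm across, 40 mm long, end discs 34 mm across and 6 mm thick. Origin: its middle; z along its axis. Starts upright in the crate. Absent in some starts
- wound2: full wooden spool, thread bulging past the end discs: 38 mm across, 40 mm long, end discs 34 mm across and 6 mm thick. Origin: its middle; z along its axis. Starts upright in the crate. Absent in some starts
- wound3: full wooden spool, thread bulging past the end discs: 38 mm across, 40 mm long, end discs 34 mm across and 6 mm thick. Origin: its middle; z along its axis. Starts upright in the crate. Absent in some starts
- wound4: full wooden spool, thread bulging past the end discs: 38 mm across, 40 mm long, end discs 34 mm across and 6 mm thick. Origin: its middle; z along its axis. Starts upright in the crate. Absent in some starts
- bare1: empty wooden spool: end discs 34 mm across and 6 mm thick on a bare stem 16 mm thick, 40 mm long over all. Origin: its middle; z along its axis. Starts upright in the crate. Absent in some starts
- bare2: empty wooden spool: end discs 34 mm across and 6 mm thick on a bare stem 16 mm thick, 40 mm long over all. Origin: its middle; z along its axis. Starts upright in the crate. Absent in some starts
- cone: small thread cone in the crate, 42 mm across its foot, 56 mm high; stays there. Origin: centre of its underside
- thimble: steel thimble in the crate, 19 mm across, 23 mm high; stays there. Origin: centre of its underside
- mushroom: wooden darning mushroom in the crate, cap down: cap 38 mm across and 10 mm thick, stem 14 mm thick, 46 mm high; stays there. Origin: centre of its underside
- bobbin: small steel bobbin in the crate, 25 mm across, 12 mm high; stays there. Origin: centre of its underside
- button1: steel button lying in the crate, 24 mm across, 5 mm thick; stays there. Origin: centre of its underside
- button2: steel button lying in the crate, 24 mm across, 5 mm thick; stays there. Origin: centre of its underside
- button3: steel button lying on the table, 24 mm across, 5 mm thick; not part of the job. Origin: centre of its underside
- shears: tailor's shears lying on the table, about 250 mm long, 15 mm high; not part of the job. Origin: near the pivot, on the table; x towards the blade tips
- tape_measure: round tape measure on the table, 52 mm across, 18 mm high; not part of the job. Origin: centre of its underside
- pin_box: clear pin box on the table, 75 x 50 x 22 mm; not part of the job. Origin: centre of its underside
- chalk: block of tailor's chalk on the table, 50 x 30 x 12 mm; not part of the job. Origin: centre of its underside

How it is judged:
By the outcome, as a careful person would: the job done as asked, in the order asked, and still so for the second after the job is handed in, with the robot touching nothing.
Of wound1, wound2, wound3, wound4, bare1, bare2 only 4 to 6 are there at a start; the rules pass over those that are not, and their reading is None.
At some moment in a run one of wound1, wound2, wound3, wound4, bare1, bare2 may be knocked a few centimetres aside while the robot is not near it.
Once in a run the grip may slacken for a moment while it holds something.
It also fails if it takes over 210 s, if anything falls off the work surface, if the arm or the gripper's body presses on something with over 40 N, if the wrist force passes 120 N, or if a joint passes its speed limit or range.

ROBOT

A 7-joint arm with a two-finger parallel gripper is mounted at the origin on the work surface. World frame = base frame: x ahead of the robot, y to its left, z up, the work surface at z = 0. Lengths are in m, angles in rad, forces in N, time in s.
With the tool pointing down it reaches from about 0.4 to 0.85 m from the base axis. Payload 10.4 kg.
Tool frame: the origin (TCP) lies at the very end of the fingers, on their centre line; the grasp point (between the pads) lies 19 mm behind it; z points along the fingers, y is the line along which they close (so a half turn about z gives the same grasp; the last joint's range is limited). The gripper opens to 87 mm and grips with 3 to 60 N. Pads are 19 mm wide; open, the fingers measure 117 mm over their backs; the gripper's body (75 mm by 190 mm) begins 51 mm behind the grasp point.
Start: joints at [-1.243, 0.332, -0.065, 1.46, 0.022, 1.35, -0.088], TCP at [0.215, 0.587, 0.223] pointing down, gripper open.
Joint ranges: [-2.6, 2.6], [-0.5, 2.12], [-1.47, 1.34], [0.16, 2.42], [-1.27, 4.41], [0.06, 2.06], [-2.6, 2.6]. Speed limits (rad/s): [2.22, 2.22, 2.79, 2.79, 3.14, 3.14, 3.14].

INTERFACE

Orientations are given as a unit quaternion [x, y, z, w].
In Python, from bench import status, camera, order gives the robot as it stands.
- The arm moves only by the tool jog_arm, never from a script. Its argument "plan" is a list of rows, each a list of 7 numbers: the turn, a rotation vector about the tool's x, y, z in rad, then the shift along the tool's x, y, z in mm, then the opening, from -1 (shut) to 1 (fully open). A call has 1 to 12 rows; each row is the pose to reach, as a shift and turn from the pose commanded when the call began, along the tool's axes at that moment; what a row does not reach only later rows make up. A row lasts 1/10 s, in which the tool goes at most 50 mm and 8.59 degrees, less where a joint would pass 70% of its speed; a pose out of reach is approached as far as the arm can. A call with a gripper value outside its range is refused whole. The fingers move at their own pace and stop on an object; "squeeze" is the grip in N (left out, the last holds). Time passes only in rows, so rows that repeat a pose let the fingers close. It gives the time, the measured TCP pose, the force, the opening and the grip force at its end, in the units of the state.
- status.read_state(): the state, without advancing time (a new reading comes with each control period).
- camera(name): name is "scene" or "top"; returns a dict with "image" (480x640x3 uint8, red, green, blue), "z_map" (480x640 float32, m along the optical axis (not along the pixel's ray), 0 where there is no reading), "fx", "fy", "cx", "cy" (pixels), "world_from_camera" (4x4, takes a point from camera to world coordinates). Camera axes: x right, y down, z forward; pixel columns grow to the right and rows downward; lengths in m; the calibration is good to about 2 mm. A picture is of the moment at which its call begins.
- order.close_job(): hands the job in; it is judged then, once.
The state is a dict: "time": time; "joint_positions": joint angles; "joint_vel": joint speeds; "joint_torque": joint torques, N m; "ee_pos": TCP position; "eef_rot": TCP orientation; "ft_force": force on the tool from outside, world axes, zero at the start; "torque": the same for the moment, N m; "width": finger opening in m; "grip_force": force on a finger pad.
Only numpy, scipy, OpenCV 4.12 (cv2) and the standard library are available. Lean on these libraries where they do the work, as an engineer would, in place of code of your own. Each camera call takes 0.05 s, during which the arm holds its last target. There are 200 camera calls.

## Working session

There is one attempt and no reset: what is moved stays moved. The work goes in short steps, Python scripts to look and compute and a tool call to move; the robot and the scene stay as the last step left them, time stands still between calls to the robot, and variables do not carry over. Pictures are saved under pics/ and viewed, at most 14 in all, crops included, and the job is handed in when it is done.

Besides the shell and the picture viewer there is one more tool, called in YAML: its name, and indented under it one key for each argument. jog_arm: Moves the arm, as the interface text tells. Its arguments: {"type":"object","properties":{"plan":{"type":"array"},"squeeze":{"type":"number"}},"required":["plan"]}

```bash
mkdir -p pics; ls; cat > h.py <<'E'
import numpy as np,cv2
from scipy.spatial.transform import Rotation as R
from bench import status,camera,order
def snap(name,f,crop=None,scale=1):
    c=camera(name);np.savez('last_'+name,**{k:np.asarray(v) for k,v in c.items()})
    im=c['image'][...,::-1]
    if crop: x0,y0,x1,y1=crop; im=im[y0:y1,x0:x1]
    im=cv2.resize(im,None,fx=scale,fy=scale,interpolation=cv2.INTER_CUBIC)
    cv2.imwrite('pics/'+f,im);return c
def cloud(c):
    z=c['z_map'];v,u=np.mgrid[:z.shape[0],:z.shape[1]]
    p=np.stack([(u-c['cx'])/c['fx']*z,(v-c['cy'])/c['fy']*z,z,np.ones_like(z)],-1)
    P=(p@np.asarray(c['world_from_camera']).T)[...,:3];P[z==0]=np.nan;return P
def rel(target):
    s=status.read_state();r=R.from_quat(s['eef_rot'])
    return r.inv().apply(np.asarray(target)-s['ee_pos'])*1000
E
python3 - <<'E'
from h import *
s=status.read_state();print(s)
print(R.from_quat(s['eef_rot']).as_matrix().round(3))
for n in('scene','top'):
    c=snap(n,n+'0.png');print(n,np.asarray(c['world_from_camera']).round(3),c['fx'])
E
```

```text
pics
{'time': 0.0, 'joint_positions': array([-1.24261027,  0.33287622, -0.06471007,  1.46095803,  0.02161932,
        1.34989865, -0.0884892 ]), 'joint_vel': array([ 1.11469242e-03, -7.65932192e-05, -1.19862853e-03,  1.09599020e-03,
        3.61576286e-04,  4.40296491e-04, -2.73460579e-03]), 'joint_torque': array([ 1.93348825e-06, -6.23264909e+01,  2.41359381e-02, -3.89887154e+01,
       -6.15605107e-02,  3.97246750e-02,  1.26785753e-04]), 'ee_pos': array([0.2146433 , 0.58656552, 0.22174328]), 'eef_rot': array([ 1.74472499e-01,  9.84661783e-01, -7.16974158e-04, -8.48306512e-05]), 'ft_force': array([-0.51957067, -0.65847071, -0.24308064]), 'torque': array([ 0.00556599, -0.0181256 , -0.03570739]), 'grip_force': 0.0, 'width': 0.08675128080745932}
[[-0.939  0.344 -0.   ]
 [ 0.344  0.939 -0.001]
 [-0.    -0.001 -1.   ]]
scene [[-0.401  0.673 -0.621  1.271]
 [ 0.916  0.29  -0.277  0.314]
 [-0.007 -0.68  -0.733  0.976]
 [ 0.     0.     0.     1.   ]] 606.6246063372257
top [[ 0.107 -0.974  0.198  0.311]
 [-0.994 -0.105  0.025 -0.028]
 [-0.003 -0.2   -0.98   1.391]
 [ 0.     0.     0.     1.   ]] 513.6755673441337
```

View pics/top0.png

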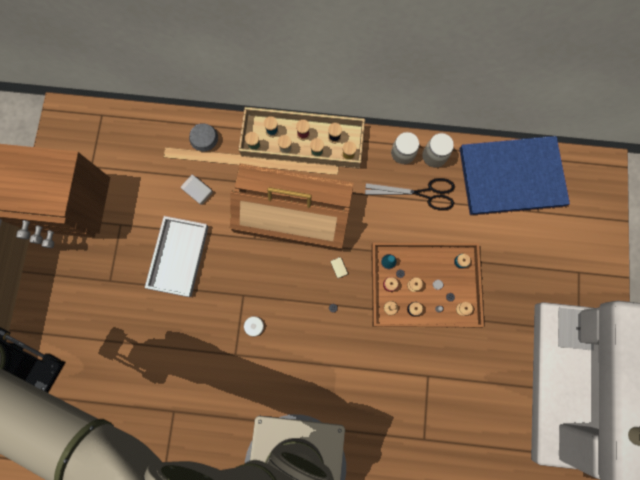

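View pics/scene0.png

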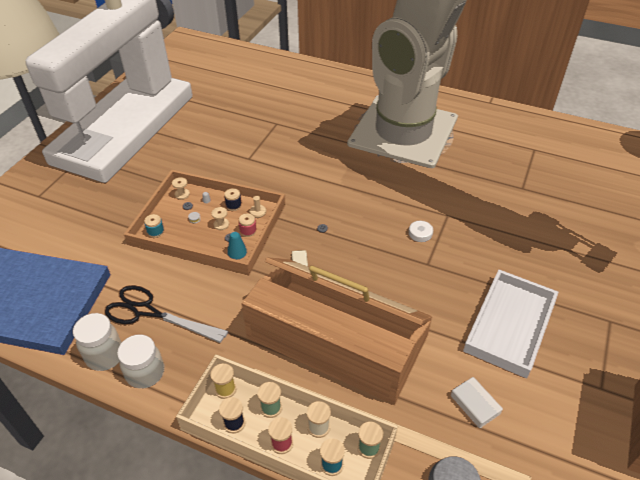

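```bash
python3 - <<'E'
from h import *
t=np.load('last_top.npz');s=np.load('last_scene.npz')
a=cv2.resize(t['image'][235:335,365:490,::-1],None,fx=4,fy=4,interpolation=2)
b=cv2.resize(s['image'][165:275,120:295,::-1],None,fx=4,fy=4,interpolation=2)[:, :]
b=cv2.resize(b,(500,314));a=cv2.resize(a,(500,400))
cv2.imwrite('pics/c0.png',np.vstack([a,b])[:600+114])
cv2.imwrite('pics/c0.png',np.hstack([cv2.resize(a,(400,320)),cv2.resize(b,(400,320))]))
P=cloud(t)
def pt(u,v): return P[v,u].round(3)
for n,l in dict(tray=[(165,218),(206,223),(188,296),(147,289),(178,255)],case=[(237,168),(353,180),(345,245),(231,233),(270,190),(309,195),(290,192),(240,200),(345,215)],crate=[(375,246),(479,246),(481,324),(375,324)],flr=[(425,265),(440,285)]).items():
    print(n,[(q,pt(*q).tolist()) for q in l])
# objects in crate: height map blobs
m=(P[...,2]>0.036)&(P[...,2]<0.09);m[:240]=0;m[330:]=0;m[:,:372]=0;m[:,485:]=0
n,lab,st,ce=cv2.connectedComponentsWithStats(m.astype(np.uint8))
for i in range(1,n):
    if st[i,4]>15:
        q=P[lab==i];top=q[q[:,2]>q[:,2].max()-.006];print(ce[i].round(),st[i,4],'mean',top.mean(0).round(4),'mid',((top.min(0)+top.max(0))/2).round(4),'ext',np.ptp(top,0).round(3),q[:,2].max().round(3))
E
```

```text
tray [((165, 218), [0.601, 0.426, 0.031]), ((206, 223), [nan, nan, nan]), ((188, 296), [0.397, 0.33, 0.033]), ((147, 289), [0.406, 0.452, -0.0]), ((178, 255), [0.508, 0.383, 0.002])]
case [((237, 168), [0.772, 0.255, 0.007]), ((353, 180), [0.774, -0.075, -0.001]), ((345, 245), [0.585, -0.07, 0.001]), ((231, 233), [0.584, 0.247, 0.003]), ((270, 190), [0.666, 0.131, 0.182]), ((309, 195), [0.663, 0.035, 0.185]), ((290, 192), [0.664, 0.081, 0.189]), ((240, 200), [0.646, 0.21, 0.132]), ((345, 215), [0.636, -0.059, 0.132])]
crate [((375, 246), [0.588, -0.152, 0.012]), ((479, 246), [0.622, -0.439, -0.004]), ((481, 324), [0.407, -0.442, 0.036]), ((375, 324), [0.378, -0.167, 0.034])]
flr [((425, 265), [0.551, -0.292, 0.007]), ((440, 285), [0.5, -0.333, 0.019])]
[390. 260.] 105 mean [ 0.549  -0.1908  0.0626] mid [ 0.5495 -0.1906  0.0626] ext [0.019 0.018 0.006] 0.066
[463. 260.] 154 mean [ 0.5697 -0.3837  0.048 ] mid [ 0.5699 -0.3843  0.0489] ext [0.03  0.03  0.006] 0.052
[391. 284.] 155 mean [ 0.4859 -0.1986  0.0475] mid [ 0.4867 -0.1988  0.0478] ext [0.034 0.032 0.006] 0.051
[416. 284.] 129 mean [ 0.4925 -0.2625  0.0478] mid [ 0.4936 -0.263   0.0485] ext [0.029 0.03  0.006] 0.051
[415. 309.] 160 mean [ 0.428  -0.2661  0.0492] mid [ 0.4287 -0.267   0.0504] ext [0.032 0.029 0.006] 0.053
[466. 308.] 135 mean [ 0.4439 -0.3936  0.0498] mid [ 0.4446 -0.3928  0.0513] ext [0.028 0.024 0.006] 0.054
[392. 307.] 29 mean [ 0.425  -0.206   0.0527] mid [ 0.4259 -0.2057  0.0533] ext [0.013 0.01  0.006] 0.056
```

View pics/c0.png

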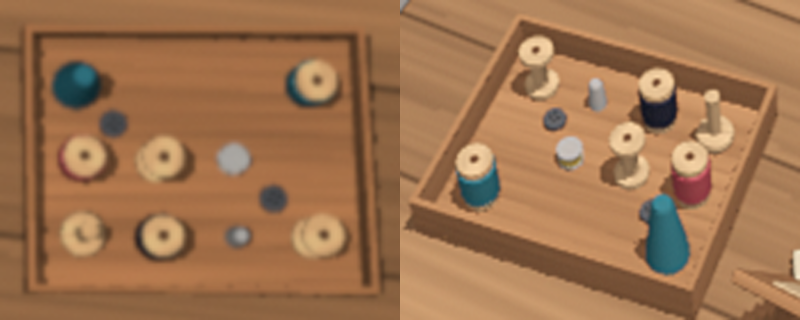

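```bash
python3 - <<'E'
from h import *
for n in('scene','top'):
    c=np.load(f'last_{n}.npz');P=cloud(c)
    box=(P[...,0]>.5)&(P[...,0]<.85)&(P[...,1]>-.12)&(P[...,1]<.3)
    m=box&(abs(P[...,2]-.110)<.004)
    nn,lab,st,ce=cv2.connectedComponentsWithStats(m.astype(np.uint8),connectivity=8)
    i=1+st[1:,4].argmax();q=P[lab==i]
    print(n,'topboard',st[i],q[:,2].mean());r=cv2.minAreaRect((q[:,:2]*1000).astype(np.float32));print(r,cv2.boxPoints(r).round(0).tolist())
    b=box&(P[...,2]>.165);q=P[b];print('bar?',len(q),q.mean(0).round(4))
    q0=q.mean(0);U=np.linalg.svd(q-q0)[2];print(U[0].round(3), np.ptp((q-q0)@U[0]).round(3))
    tr=(P[...,0]>.38)&(P[...,0]<.63)&(P[...,1]>.29)&(P[...,1]<.47)&(P[...,2]>.02)&(P[...,2]<.034)
    r=cv2.minAreaRect((P[tr][:,:2]*1000).astype(np.float32));print('tray',r)
    cr=(P[...,0]>.36)&(P[...,0]<.65)&(P[...,1]<-.1)&(P[...,1]>-.47)&(P[...,2]>.028)&(P[...,2]<.036)
    r=cv2.minAreaRect((P[cr][:,:2]*1000).astype(np.float32));print('crate',r)
E
```

```text
scene topboard [ 241  278  174   96 5710] 0.11042609034341674
((711.0091552734375, 78.08129119873047), (305.0143127441406, 70.31444549560547), 86.06221771240234) [[665.0, -72.0], [736.0, -76.0], [757.0, 228.0], [686.0, 233.0]]
bar? 399 [0.6693 0.0836 0.1825]
[-0.067 -0.998  0.007] 0.109
tray ((504.9747314453125, 378.46197509765625), (120.32903289794922, 205.8961639404297), 84.88812255859375)
crate ((498.6081848144531, -298.44134521484375), (230.56228637695312, 291.1909484863281), 6.252754211425781)
top topboard [ 235  163  119   45 2283] 0.11016766306983836
((707.9342041015625, 81.090576171875), (303.4105529785156, 69.18604278564453), 86.090576171875) [[663.0, -68.0], [732.0, -73.0], [753.0, 230.0], [684.0, 235.0]]
bar? 205 [0.6632 0.0834 0.1822]
[ 0.068  0.998 -0.001] 0.11
tray ((502.57476806640625, 381.6163635253906), (124.75140380859375, 200.7196502685547), 84.9788818359375)
crate ((497.46868896484375, -295.25213623046875), (221.48794555664062, 288.7912902832031), 6.118044376373291)
```

jog_arm:
  plan:
    - [0, 0, 0.15, -45, -24, -10, 0.15]
    - [0, 0, 0.3, -90, -48, -20, 0.15]
    - [0, 0, 0.43, -135, -72, -30, 0.15]
    - [0, 0, 0.57, -180, -96, -38, 0.15]
    - [0, 0, 0.7, -225, -120, -38, 0.15]
    - [0, 0, 0.84, -270, -144, -38, 0.15]
    - [0, 0, 0.98, -315, -168, -38, 0.15]
    - [0, 0, 1.11, -360, -192, -38, 0.15]
    - [0, 0, 1.24, -405, -216, -38, 0.15]
    - [0, 0, 1.29, -450, -240, -38, 0.15]
    - [0, 0, 1.29, -495, -264, -38, 0.15]
    - [0, 0, 1.29, -540, -288, -38, 0.15]
  squeeze: 20

```text
time: 1.3
ee_pos: [0.6135, 0.1409, 0.2604]
eef_rot: [0.731, 0.682, -0.0, -0.0]
ft_force: [1.1, 1.4, -0.6]
width: 0.0498
grip_force: 0.0
```

```bash
cat > at.py <<'E'
from h import *
import sys
s=status.read_state();M=R.from_quat(s['eef_rot']).as_matrix()
print('t',round(s['time'],1),'pos',s['ee_pos'].round(4),'q7',s['joint_positions'].round(2),'yaw_y',round(np.arctan2(M[1,1],M[0,1]),3),'tz',M[:,2].round(3),'w',round(s['width'],4),'g',round(s['grip_force'],1),'F',s['ft_force'].round(1))
if len(sys.argv)>3: print('rel',rel([float(a) for a in sys.argv[1:4]]).round(1))
E
python3 at.py 0.6655 0.083 0.168
```

```text
t 1.3 pos [0.6135 0.1409 0.2604] q7 [-0.63  0.34  0.43  1.41 -0.14  1.42 -0.27] yaw_y -0.07 tz [-0.  0. -1.] w 0.0498 g 0.0 F [ 1.1  1.4 -0.6]
rel [-54.1  55.9  92.3]
```

jog_arm:
  plan:
    - [0, 0, 0, -27, 28, 0, 0.15]
    - [0, 0, 0, -54, 56, 0, 0.15]
    - [0, 0, 0, -54, 56, 30, 0.15]
    - [0, 0, 0, -54, 56, 60, 0.15]
    - [0, 0, 0, -54, 56, 92, 0.15]
    - [0, 0, 0, -54, 56, 92, 0.15]
    - [0, 0, 0, -54, 56, 92, -1]
    - [0, 0, 0, -54, 56, 92, -1]
    - [0, 0, 0, -54, 56, 92, -1]
    - [0, 0, 0, -54, 56, 92, -1]
    - [0, 0, 0, -54, 56, 92, -1]
  squeeze: 20

```text
time: 2.4
ee_pos: [0.665, 0.0847, 0.1693]
eef_rot: [0.731, 0.682, 0.0, 0.0]
ft_force: [0.2, -0.0, -0.4]
width: 0.0183
grip_force: 0.0
```

```bash
python3 at.py 0.6655 0.083 0.168
```

```text
t 2.4 pos [0.665  0.0847 0.1693] q7 [-0.51  0.48  0.44  1.42 -0.21  1.28 -0.12] yaw_y -0.07 tz [ 0.001  0.    -1.   ] w 0.0183 g 0.0 F [ 0.2 -0.  -0.4]
rel [-1.7  0.7  1.3]
```

Still closing; finish the grip and sweep down the arc.

jog_arm:
  plan:
    - [0, 0, 0, 0, 0, 0, -1]
    - [0, 0, 0, 0, 0, 0, -1]
    - [0, 0, 0, 0, 0, 0, -1]
    - [0, 0, 0, 0, 0, 0, -1]

```text
time: 2.8
ee_pos: [0.6652, 0.0847, 0.1691]
eef_rot: [0.731, 0.682, 0.001, 0.0]
ft_force: [2.8, 0.6, 2.6]
width: 0.0091
grip_force: 20.0
```

jog_arm:
  plan:
    - [0, 0, 0, 0, -10, -6, -1]
    - [0, 0, 0, 0, -21.5, -12.3, -1]
    - [0, 0, 0, 0, -36, -18, -1]
    - [0, 0, 0, 0, -52, -22.7, -1]
    - [0, 0, 0, 0, -67, -25.3, -1]
    - [0, 0, 0, 0, -83.5, -26.6, -1]
    - [0, 0, 0, 0, -99, -26, -1]
    - [0, 0, 0, 0, -115.4, -23.8, -1]
    - [0, 0, 0, 0, -131, -20, -1]
    - [0, 0, 0, 0, -146, -14.4, -1]

```text
time: 3.8
ee_pos: [0.5189, 0.0953, 0.1834]
eef_rot: [0.731, 0.682, 0.001, 0.0]
ft_force: [2.3, 1.2, 1.3]
width: 0.0092
grip_force: 20.0
```

```bash
python3 at.py
```

```text
t 3.8 pos [0.5189 0.0953 0.1834] q7 [-0.66  0.14  0.43  1.79 -0.06  1.22 -0.28] yaw_y -0.07 tz [ 0.002  0.001 -1.   ] w 0.0092 g 20.0 F [2.3 1.2 1.3]
```

jog_arm:
  plan:
    - [0, 0, 0, 0, -14, 7, -1]
    - [0, 0, 0, 0, -28, 15.5, -1]
    - [0, 0, 0, 0, -41, 25.5, -1]
    - [0, 0, 0, 0, -52, 36.5, -1]
    - [0, 0, 0, 0, -62.5, 49, -1]
    - [0, 0, 0, 0, -71.3, 62, -1]
    - [0, 0, 0, 0, -79, 76, -1]
    - [0, 0, 0, 0, -85, 91, -1]
    - [0, 0, 0, 0, -89, 104, -1]
    - [0, 0, 0, 0, -91.5, 118, -1]
    - [0, 0, 0, 0, -92.8, 131, -1]
    - [0, 0, 0, 0, -92.8, 133, -1]

```text
time: 5.0
ee_pos: [0.4256, 0.1019, 0.0498]
eef_rot: [0.731, 0.682, -0.001, -0.001]
ft_force: [-10.8, 0.1, 28.1]
width: 0.0091
grip_force: 20.0
```

```bash
python3 at.py
```

```text
t 5.0 pos [0.4256 0.1019 0.0498] q7 [-0.7   0.11  0.38  2.14 -0.05  0.9  -0.36] yaw_y -0.07 tz [-0.002  0.001 -1.   ] w 0.0091 g 20.0 F [-10.8   0.1  28.1]
```

jog_arm:
  plan:
    - [0, 0, 0, 0, 0, -2, -0.45]
    - [0, 0, 0, 0, 0, -2, -0.45]
    - [0, 0, 0, 0, 0, -35, -0.45]
    - [0, 0, 0, 0, 0, -75, -0.45]
    - [0, 0, -0.14, 0, 0, -110, -0.2]
    - [0, 0, -0.28, -45, 12, -110, 0.1]
    - [0, 0, -0.42, -90, 24, -110, 0.1]
    - [0, 0, -0.56, -135, 36, -110, 0.1]
    - [0, 0, -0.7, -180, 48, -110, 0.1]
    - [0, 0, -0.84, -225, 60, -110, 0.1]
    - [0, 0, -0.98, -260, 72, -110, 0.1]
    - [0, 0, -1.12, -295, 81, -110, 0.1]

```text
time: 6.2
ee_pos: [0.4817, -0.1728, 0.1598]
eef_rot: [0.323, 0.946, 0.0, -0.0]
ft_force: [-0.0, 0.6, 0.5]
width: 0.048
grip_force: 0.0
```

```bash
cat > spools.py <<'E'
from h import *
import sys
c=snap('top',sys.argv[1] if len(sys.argv)>1 else 'tmp.png');P=cloud(c)
m=(P[...,2]>0.036)&(P[...,2]<0.09)&(P[...,0]>.37)&(P[...,0]<.63)&(P[...,1]<-.13)&(P[...,1]>-.46)
n,lab,st,ce=cv2.connectedComponentsWithStats(m.astype(np.uint8))
for i in range(1,n):
    if st[i,4]>15:
        q=P[lab==i];print(ce[i].round(),st[i,4],'mid',((q.min(0)+q.max(0))/2)[:2].round(4),'mean',q.mean(0)[:2].round(4),'h',q[:,2].max().round(3))
b=(P[...,0]>.38)&(P[...,0]<.48)&(P[...,1]>0)&(P[...,1]<.2)&(P[...,2]>.03)
q=P[b]
if len(q): print('flap area z',np.percentile(q[:,2],[5,50,95]).round(3),q[:,0].min().round(3))
E
python3 at.py; python3 spools.py top1.png
```

```text
t 6.2 pos [ 0.4817 -0.1728  0.1598] q7 [-0.4   0.14  0.72  1.87 -0.1   1.17  1.26] yaw_y 0.912 tz [-0.001  0.001 -1.   ] w 0.048 g 0.0 F [-0.   0.6  0.5]
[462. 260.] 156 mid [ 0.5682 -0.383 ] mean [ 0.5681 -0.3823] h 0.054
[466. 308.] 134 mid [ 0.4433 -0.3966] mean [ 0.4428 -0.3966] h 0.054
flap area z [0.07  0.081 0.088] 0.416
```

View pics/top1.png

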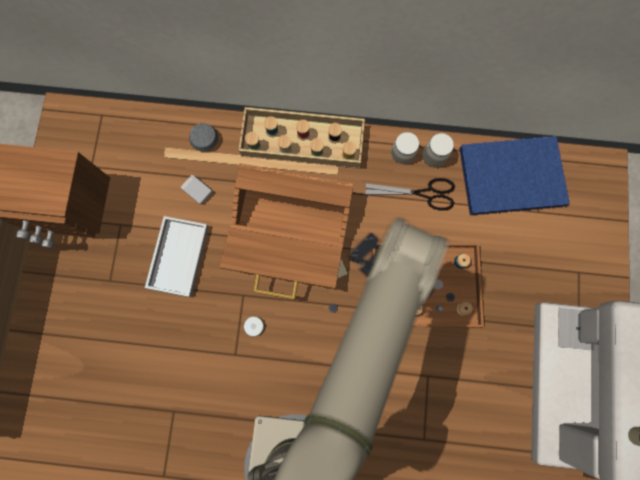

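```bash
cat > sc.py <<'E'
from h import *
import sys
for cam in ('scene','top'):
    c=snap(cam,f'tmp_{cam}.png');P=cloud(c)
    m=(P[...,2]>0.041)&(P[...,2]<0.07)&(P[...,0]>.37)&(P[...,0]<.63)&(P[...,1]<-.13)&(P[...,1]>-.46)
    n,lab,st,ce=cv2.connectedComponentsWithStats(m.astype(np.uint8))
    print(cam)
    for i in range(1,n):
        if st[i,4]>15:
            q=P[lab==i];print(ce[i].round(),st[i,4],'mid',((q.min(0)+q.max(0))/2)[:2].round(4),'h',q[:,2].max().round(3))
E
python3 sc.py; python3 at.py .486 -.1985 .16; 
```

```text
scene
[179. 183.] 130 mid [ 0.4445 -0.4001] h 0.051
[231. 194.] 139 mid [ 0.4319 -0.2691] h 0.051
[256. 199.] 43 mid [ 0.4283 -0.2092] h 0.055
[219. 213.] 153 mid [ 0.4964 -0.2657] h 0.053
[152. 220.] 161 mid [ 0.5729 -0.3854] h 0.052
[246. 220.] 160 mid [ 0.4903 -0.1997] h 0.054
[234. 239.] 159 mid [ 0.5559 -0.1931] h 0.067
top
[463. 260.] 130 mid [ 0.5694 -0.3839] h 0.053
[466. 308.] 129 mid [ 0.4432 -0.3969] h 0.051
t 6.3 pos [ 0.4812 -0.174   0.1596] q7 [-0.4   0.14  0.72  1.87 -0.1   1.17  1.26] yaw_y 0.904 tz [-0.001 -0.    -1.   ] w 0.048 g 0.0 F [ 0.7  0.1 -0.4]
rel [-18.9 -16.3  -0.4]
```

jog_arm:
  plan:
    - [0, 0, -0.14, -21, -15.5, 0, 0.15]
    - [0, 0, -0.28, -21, -15.5, 0, 0.15]
    - [0, 0, -0.42, -21, -15.5, 0, 0.15]
    - [0, 0, -0.56, -21, -15.5, 20, 0.15]
    - [0, 0, -0.667, -21, -15.5, 50, 0.15]
    - [0, 0, -0.667, -21, -15.5, 85, 0.15]
    - [0, 0, -0.667, -21, -15.5, 85, 0.15]
    - [0, 0, -0.667, -21, -15.5, 110, 0.15]
    - [0, 0, -0.667, -21, -15.5, 131, 0.15]
    - [0, 0, -0.667, -21, -15.5, 132, 0.15]

```text
time: 7.35
ee_pos: [0.4879, -0.1953, 0.0272]
eef_rot: [-0.002, 1.0, 0.001, -0.002]
ft_force: [0.2, -0.5, 0.1]
width: 0.0503
grip_force: 0.0
```

```bash
python3 at.py .488 -.199 .027
```

```text
t 7.3 pos [ 0.4879 -0.1953  0.0272] q7 [-0.23  0.37  0.61  1.95 -0.26  0.91  2.09] yaw_y 1.574 tz [-0.003  0.002 -1.   ] w 0.0503 g 0.0 F [ 0.2 -0.5  0.1]
rel [-0.1 -3.7  0.2]
```

jog_arm:
  plan:
    - [0, 0, 0, 0, -3.5, 0, 0.15]
    - [0, 0, 0, 0, -3.5, 0, -1]
    - [0, 0, 0, 0, -3.5, 0, -1]
    - [0, 0, 0, 0, -3.5, 0, -1]
    - [0, 0, 0, 0, -3.5, 0, -1]
    - [0, 0, 0, 0, -3.5, 0, -1]
    - [0, 0, 0, 0, -3.5, -30, -1]
    - [0, 0, 0, 0, -3.5, -70, -1]
    - [0, 0, 0, 0, -3.5, -110, -1]
    - [0, 0, 0, 0, -3.5, -135, -1]
  squeeze: 25

```text
time: 8.35
ee_pos: [0.4895, -0.2005, 0.166]
eef_rot: [-0.001, 1.0, 0.0, 0.001]
ft_force: [0.3, 0.3, -0.6]
width: 0.0373
grip_force: 25.0
```

```bash
python3 at.py .6294 .1504 .16
```

```text
t 8.3 pos [ 0.4895 -0.2005  0.166 ] q7 [-0.3   0.17  0.67  1.82 -0.12  1.18  1.98] yaw_y 1.574 tz [ 0.002  0.001 -1.   ] w 0.0373 g 25.0 F [ 0.3  0.3 -0.6]
rel [-140.9  350.5    6.6]
```

jog_arm:
  plan:
    - [0, 0, 0, -18, 44, 0, -1]
    - [0, 0, 0, -35, 88, 0, -1]
    - [0, 0, 0, -53, 132, 0, -1]
    - [0, 0, 0.02, -70, 176, 0, -1]
    - [0, 0, 0.04, -88, 220, 0, -1]
    - [0, 0, 0.069, -106, 264, 0, -1]
    - [0, 0, 0.069, -124, 308, 0, -1]
    - [0, 0, 0.069, -141, 350, 0, -1]
    - [0, 0, 0.069, -141, 350, 0, -1]
    - [0, 0, 0.069, -141, 350, 0, -1]

```text
time: 9.35
ee_pos: [0.6285, 0.1516, 0.1628]
eef_rot: [0.032, 0.999, 0.0, -0.001]
ft_force: [-0.7, 0.3, -0.7]
width: 0.037
grip_force: 25.0
```

```bash
python3 at.py .6294 .1504 .035; python3 - <<'E'
from h import *
c=snap('scene','s2.png',(220,180,480,400),3)
E
```

```text
t 9.3 pos [0.6285 0.1516 0.1628] q7 [-0.66  0.44  0.47  1.5  -0.21  1.25  1.35] yaw_y 1.507 tz [-0.001  0.    -1.   ] w 0.037 g 25.0 F [-0.7  0.3 -0.7]
rel [ -1.2  -1.2 127.8]
```

View pics/s2.png

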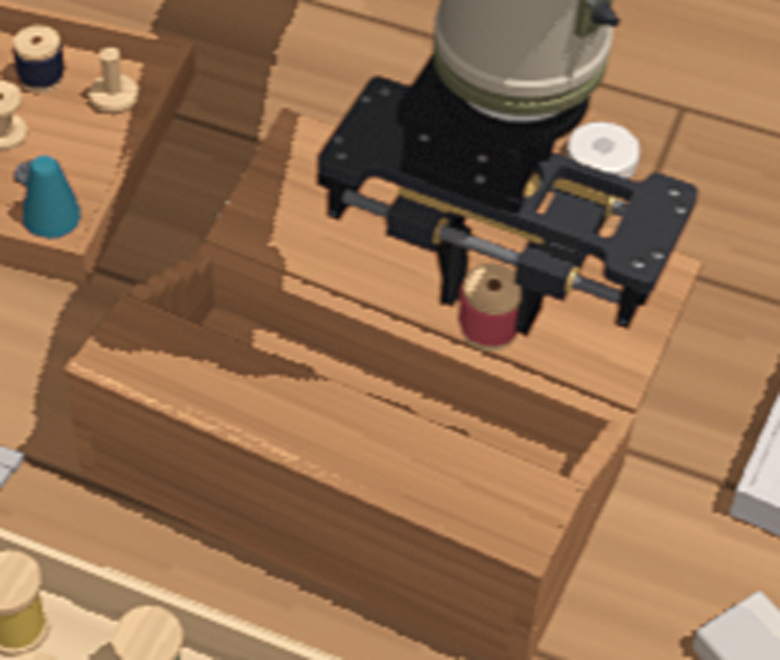

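jog_arm:
  plan:
    - [0, 0, 0, -1, -1, 35, -1]
    - [0, 0, 0, -1, -1, 75, -1]
    - [0, 0, 0, -1, -1, 105, -1]
    - [0, 0, 0, -1, -1, 120, -1]
    - [0, 0, 0, -1, -1, 126, -1]
    - [0, 0, 0, -1, -1, 127, -1]

```text
time: 10.0
ee_pos: [0.6299, 0.1489, 0.0368]
eef_rot: [0.033, 0.999, 0.0, 0.0]
ft_force: [1.0, 0.3, -0.7]
width: 0.0372
grip_force: 25.0
```

jog_arm:
  plan:
    - [0, 0, 0, 0, 0, 0, 0]
    - [0, 0, 0, 0, 0, 0, 0.1]
    - [0, 0, 0, 0, 0, 0, 0.1]
    - [0, 0, 0, 0, 0, 0, 0.1]
    - [0, 0, 0, 0, 0, -30, 0.1]
    - [0, 0, 0, 0, 0, -70, 0.1]
    - [0, 0, 0, 0, 0, -110, 0.1]
    - [0, 0, 0, 0, 0, -130, 0.1]
    - [0, 0, 0, 0, 0, -130, 0.1]

```text
time: 10.9
ee_pos: [0.6314, 0.1497, 0.1702]
eef_rot: [0.033, 0.999, 0.002, 0.003]
ft_force: [0.2, 0.9, -0.2]
width: 0.0478
grip_force: 0.0
```

```bash
python3 at.py .430 -.267 .16; python3 sc.py; python3 - <<'E'
from h import *
c=np.load('last_scene.npz');cv2.imwrite('pics/s3.png',cv2.resize(c['image'][230:390,230:440,::-1],None,fx=3,fy=3))
P=cloud(c);d=P-np.array([.580,.0886,0]);X=d[...,0]*.998-d[...,1]*.069;Y=d[...,0]*.069+d[...,1]*.998
m=(X>.014)&(X<.095)&(abs(Y)<.138)&(P[...,2]>.02)&(P[...,2]<.06)
print('case',X[m].mean(),Y[m].mean(),np.percentile(P[m][:,2],[50,95]),m.sum())
E
```

```text
t 10.9 pos [0.6314 0.1497 0.1702] q7 [-0.66  0.44  0.48  1.49 -0.21  1.26  1.35] yaw_y 1.505 tz [ 0.005  0.003 -1.   ] w 0.0478 g 0.0 F [ 0.2  0.9 -0.2]
rel [ 173.6 -429.1    7.8]
scene
[179. 183.] 127 mid [ 0.4467 -0.3994] h 0.052
[231. 194.] 141 mid [ 0.4315 -0.2694] h 0.051
[256. 199.] 44 mid [ 0.4283 -0.2092] h 0.055
[219. 213.] 154 mid [ 0.4953 -0.2659] h 0.053
[152. 220.] 163 mid [ 0.5729 -0.3867] h 0.051
[234. 239.] 157 mid [ 0.5572 -0.1937] h 0.066
top
[390. 259.] 93 mid [ 0.5491 -0.1913] h 0.068
[463. 260.] 133 mid [ 0.568  -0.3843] h 0.054
[416. 284.] 124 mid [ 0.4923 -0.2638] h 0.053
[415. 308.] 138 mid [ 0.428  -0.2668] h 0.052
[466. 308.] 131 mid [ 0.4429 -0.397 ] h 0.053
[392. 307.] 27 mid [ 0.4261 -0.2069] h 0.057
case 0.043079109952725604 0.06073656569508917 [0.04824519 0.05144064] 221
```

View pics/s3.png

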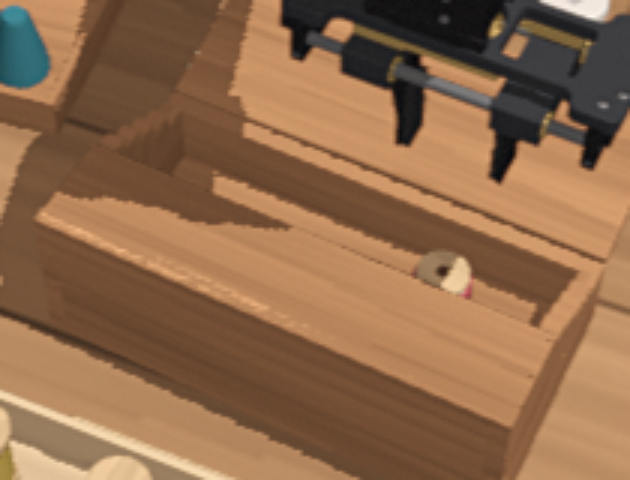

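jog_arm:
  plan:
    - [0, 0, -0.02, 17, -43, 8, 0.15]
    - [0, 0, -0.04, 35, -86, 8, 0.15]
    - [0, 0, -0.069, 52, -129, 8, 0.15]
    - [0, 0, -0.069, 70, -172, 8, 0.15]
    - [0, 0, -0.069, 87, -215, 8, 0.15]
    - [0, 0, -0.069, 104, -258, 8, 0.15]
    - [0, 0, -0.069, 122, -301, 8, 0.15]
    - [0, 0, -0.069, 139, -344, 8, 0.15]
    - [0, 0, -0.069, 156, -387, 8, 0.15]
    - [0, 0, -0.069, 174, -430, 8, 0.15]
    - [0, 0, -0.069, 174, -430, 8, 0.15]
    - [0, 0, -0.069, 174, -430, 8, 0.15]

```text
time: 12.2
ee_pos: [0.4267, -0.2686, 0.1569]
eef_rot: [-0.001, 1.0, 0.001, -0.001]
ft_force: [0.6, 1.7, -0.7]
width: 0.0501
grip_force: 0.0
```

```bash
python3 at.py .430 -.268 .027; python3 sc.py
```

```text
t 12.2 pos [ 0.4267 -0.2686  0.1569] q7 [-0.22  0.13  0.75  1.89 -0.09  1.16  2.13] yaw_y 1.572 tz [-0.002  0.001 -1.   ] w 0.0501 g 0.0 F [ 0.6  1.7 -0.7]
rel [ -3.6   0.4 129.9]
scene
[179. 183.] 130 mid [ 0.4467 -0.3995] h 0.052
[231. 194.] 147 mid [ 0.434  -0.2692] h 0.052
[256. 200.] 45 mid [ 0.4302 -0.2094] h 0.055
[219. 213.] 149 mid [ 0.4954 -0.266 ] h 0.052
[152. 220.] 168 mid [ 0.573  -0.3856] h 0.051
[234. 239.] 160 mid [ 0.556  -0.1935] h 0.067
top
[390. 259.] 91 mid [ 0.5481 -0.1914] h 0.067
[416. 281.] 63 mid [ 0.4977 -0.264 ] h 0.053
```

jog_arm:
  plan:
    - [0, 0, 0, -3.5, 0, 40, 0.15]
    - [0, 0, 0, -3.5, 0, 80, 0.15]
    - [0, 0, 0, -3.5, 0, 110, 0.15]
    - [0, 0, 0, -3.5, 0, 128, 0.15]
    - [0, 0, 0, -3.5, 0, 130, 0.15]
    - [0, 0, 0, -3.5, 0, 130, 0.15]

```text
time: 12.9
ee_pos: [0.4315, -0.2672, 0.0277]
eef_rot: [-0.003, 1.0, 0.001, -0.001]
ft_force: [-0.4, -0.7, 0.8]
width: 0.05
grip_force: 0.0
```

jog_arm:
  plan:
    - [0, 0, 0, 0, 0, 0, -1]
    - [0, 0, 0, 0, 0, 0, -1]
    - [0, 0, 0, 0, 0, 0, -1]
    - [0, 0, 0, 0, 0, 0, -1]
    - [0, 0, 0, 0, 0, 0, -1]
    - [0, 0, 0, 0, 0, -30, -1]
    - [0, 0, 0, 0, 0, -70, -1]
    - [0, 0, 0, 0, 0, -110, -1]
    - [0, 0, 0, 0, 0, -138, -1]
    - [0, 0, 0, 0, 0, -138, -1]

```text
time: 13.9
ee_pos: [0.4331, -0.2693, 0.1697]
eef_rot: [-0.002, 1.0, -0.0, 0.003]
ft_force: [-0.6, -1.0, -1.4]
width: 0.0375
grip_force: 25.0
```

```bash
python3 at.py .6249 .0855 .165
```

```text
t 13.9 pos [ 0.4331 -0.2693  0.1697] q7 [-0.24  0.12  0.77  1.87 -0.09  1.18  2.13] yaw_y 1.574 tz [ 0.006 -0.    -1.   ] w 0.0375 g 25.0 F [-0.6 -1.  -1.4]
rel [-192.9  354.2    5.7]
```

jog_arm:
  plan:
    - [0, 0, 0, -21, 39, 3, -1]
    - [0, 0, 0, -43, 79, 3, -1]
    - [0, 0, 0, -64, 118, 3, -1]
    - [0, 0, 0.02, -86, 157, 3, -1]
    - [0, 0, 0.04, -107, 197, 3, -1]
    - [0, 0, 0.069, -129, 236, 3, -1]
    - [0, 0, 0.069, -150, 275, 3, -1]
    - [0, 0, 0.069, -172, 315, 3, -1]
    - [0, 0, 0.069, -193, 354, 3, -1]
    - [0, 0, 0.069, -193, 354, 3, -1]
    - [0, 0, 0.069, -193, 354, 3, -1]

```text
time: 15.0
ee_pos: [0.6227, 0.0874, 0.1616]
eef_rot: [0.032, 0.999, -0.0, -0.001]
ft_force: [0.1, -0.5, -1.8]
width: 0.0373
grip_force: 25.0
```

```bash
python3 at.py .6249 .0855 .0355
```

```text
t 15.0 pos [0.6227 0.0874 0.1616] q7 [-0.61  0.41  0.52  1.55 -0.21  1.24  1.45] yaw_y 1.507 tz [-0.002  0.    -1.   ] w 0.0373 g 25.0 F [ 0.1 -0.5 -1.8]
rel [ -2.6  -1.7 126.1]
```

jog_arm:
  plan:
    - [0, 0, 0, -2.5, -2, 35, -1]
    - [0, 0, 0, -2.5, -2, 75, -1]
    - [0, 0, 0, -2.5, -2, 105, -1]
    - [0, 0, 0, -2.5, -2, 120, -1]
    - [0, 0, 0, -2.5, -2, 125, -1]
    - [0, 0, 0, -2.5, -2, 126, -1]

```text
time: 15.6
ee_pos: [0.6256, 0.0837, 0.0376]
eef_rot: [0.033, 0.999, 0.0, -0.0]
ft_force: [0.2, 0.5, 0.3]
width: 0.0375
grip_force: 25.0
```

jog_arm:
  plan:
    - [0, 0, 0, 0, 0, 0, 0]
    - [0, 0, 0, 0, 0, 0, 0.05]
    - [0, 0, 0, 0, 0, 0, 0.05]
    - [0, 0, 0, 0, 0, 0, 0.05]
    - [0, 0, 0, 0, 0, -30, 0.05]
    - [0, 0, 0, 0, 0, -70, 0.05]
    - [0, 0, 0, 0, 0, -110, 0.05]
    - [0, 0, 0, 0, 0, -130, 0.05]
    - [0, 0, 0, 0, 0, -130, 0.05]

```text
time: 16.5
ee_pos: [0.6273, 0.0844, 0.171]
eef_rot: [0.033, 0.999, 0.001, 0.003]
ft_force: [-0.4, 0.0, -0.6]
width: 0.0456
grip_force: 0.0
```

```bash
cat >> sc.py <<'E'
c=np.load('last_scene.npz')
P=cloud(c);d=P-np.array([.580,.0886,0]);X=d[...,0]*.998-d[...,1]*.069;Y=d[...,0]*.069+d[...,1]*.998
m=(X>.014)&(X<.095)&(abs(Y)<.138)&(P[...,2]>.02)&(P[...,2]<.06)
n,lab,st,ce=cv2.connectedComponentsWithStats(m.astype(np.uint8))
for i in range(1,n):
    if st[i,4]>15: k=lab==i;print('case',ce[i].round(),st[i,4],X[k].mean().round(3),Y[k].mean().round(3),P[k][:,2].max().round(3))
E
python3 sc.py;python3 at.py .571 -.3852 .16
```

```text
scene
[179. 183.] 128 mid [ 0.446  -0.3994] h 0.052
[256. 200.] 46 mid [ 0.4298 -0.209 ] h 0.057
[219. 213.] 150 mid [ 0.4951 -0.2668] h 0.052
[152. 220.] 163 mid [ 0.5723 -0.3866] h 0.051
[234. 239.] 158 mid [ 0.5579 -0.1939] h 0.067
top
[390. 259.] 91 mid [ 0.5509 -0.1913] h 0.067
[463. 260.] 131 mid [ 0.5684 -0.3833] h 0.052
[416. 284.] 121 mid [ 0.492  -0.2635] h 0.054
[466. 308.] 130 mid [ 0.4434 -0.3971] h 0.051
[392. 307.] 26 mid [ 0.4262 -0.2069] h 0.059
case [346. 307.] 205 0.044 -0.001 0.054
case [378. 320.] 210 0.044 0.064 0.053
t 16.6 pos [0.6254 0.0844 0.1671] q7 [-0.61  0.41  0.53  1.54 -0.21  1.25  1.46] yaw_y 1.505 tz [-0.     0.001 -1.   ] w 0.0457 g 0.0 F [-0.1  0.3 -0.5]
rel [  23.6 -472.1    6.5]
```

Both stand well. Next, teal at (0.571,-0.385).

jog_arm:
  plan:
    - [0, 0, -0.02, 2, -46, 6, 0.1]
    - [0, 0, -0.04, 5, -92, 6, 0.15]
    - [0, 0, -0.067, 7, -138, 6, 0.15]
    - [0, 0, -0.067, 10, -184, 6, 0.15]
    - [0, 0, -0.067, 12, -230, 6, 0.15]
    - [0, 0, -0.067, 14, -276, 6, 0.15]
    - [0, 0, -0.067, 17, -322, 6, 0.15]
    - [0, 0, -0.067, 19, -368, 6, 0.15]
    - [0, 0, -0.067, 22, -414, 6, 0.15]
    - [0, 0, -0.067, 24, -455, 6, 0.15]
    - [0, 0, -0.067, 24, -472, 6, 0.15]
    - [0, 0, -0.067, 24, -472, 6, 0.15]

```text
time: 17.8
ee_pos: [0.568, -0.3885, 0.1587]
eef_rot: [0.002, 1.0, 0.0, -0.002]
ft_force: [-1.1, 1.1, -1.2]
width: 0.0501
grip_force: 0.0
```

```bash
python3 sc.py|head -7;python3 at.py .571 -.3852 .027
```

```text
scene
[179. 183.] 130 mid [ 0.4465 -0.4001] h 0.052
[256. 200.] 46 mid [ 0.4289 -0.2087] h 0.057
[219. 213.] 155 mid [ 0.496 -0.267] h 0.051
[152. 220.] 167 mid [ 0.5725 -0.3868] h 0.052
[234. 239.] 164 mid [ 0.5562 -0.193 ] h 0.065
top
t 17.9 pos [ 0.5702 -0.3844  0.1591] q7 [ 0.1   0.57  0.64  1.38 -0.34  1.3   2.32] yaw_y 1.572 tz [-0.002  0.002 -1.   ] w 0.0501 g 0.0 F [ 0.8  0.2 -0.1]
rel [ -1.1  -1.1 132.1]
```

jog_arm:
  plan:
    - [0, 0, 0, -1, -1, 40, 0.15]
    - [0, 0, 0, -1, -1, 80, 0.15]
    - [0, 0, 0, -1, -1, 110, 0.15]
    - [0, 0, 0, -1, -1, 130, 0.15]
    - [0, 0, 0, -1, -1, 132, 0.15]
    - [0, 0, 0, -1, -1, 132, 0.15]

```text
time: 18.5
ee_pos: [0.572, -0.3846, 0.0286]
eef_rot: [-0.002, 1.0, 0.001, -0.001]
ft_force: [0.5, -0.6, 1.5]
width: 0.0504
grip_force: 0.0
```

jog_arm:
  plan:
    - [0, 0, 0, 0, 0, 0, -1]
    - [0, 0, 0, 0, 0, 0, -1]
    - [0, 0, 0, 0, 0, 0, -1]
    - [0, 0, 0, 0, 0, 0, -1]
    - [0, 0, 0, 0, 0, 0, -1]
    - [0, 0, 0, 0, 0, -30, -1]
    - [0, 0, 0, 0, 0, -70, -1]
    - [0, 0, 0, 0, 0, -110, -1]
    - [0, 0, 0, 0, 0, -138, -1]
    - [0, 0, 0, 0, 0, -138, -1]

```text
time: 19.5
ee_pos: [0.573, -0.3878, 0.1719]
eef_rot: [-0.001, 1.0, -0.001, 0.003]
ft_force: [0.1, 0.4, -2.0]
width: 0.0373
grip_force: 25.0
```

```bash
python3 at.py .6204 .0206 .165
```

```text
t 19.5 pos [ 0.573  -0.3878  0.1719] q7 [ 0.1   0.57  0.64  1.36 -0.34  1.32  2.32] yaw_y 1.572 tz [ 0.006 -0.003 -1.   ] w 0.0373 g 25.0 F [ 0.1  0.4 -2. ]
rel [-47.8 408.4   6. ]
```

jog_arm:
  plan:
    - [0, 0, 0, -5, 45, 3, -1]
    - [0, 0, 0, -11, 90, 3, -1]
    - [0, 0, 0, -16, 135, 3, -1]
    - [0, 0, 0.02, -21, 180, 3, -1]
    - [0, 0, 0.04, -26, 225, 3, -1]
    - [0, 0, 0.067, -32, 270, 3, -1]
    - [0, 0, 0.067, -37, 315, 3, -1]
    - [0, 0, 0.067, -42, 360, 3, -1]
    - [0, 0, 0.067, -47, 395, 3, -1]
    - [0, 0, 0.067, -47, 407, 3, -1]
    - [0, 0, 0.067, -47, 407, 3, -1]
    - [0, 0, 0.067, -47, 407, 3, -1]

```text
time: 20.7
ee_pos: [0.6177, 0.0191, 0.1638]
eef_rot: [0.034, 0.999, -0.0, -0.0]
ft_force: [-0.4, -0.4, -0.2]
width: 0.037
grip_force: 25.0
```

```bash
python3 at.py .6204 .0206 .0355
```

```text
t 20.7 pos [0.6177 0.0191 0.1638] q7 [-0.55  0.39  0.57  1.58 -0.22  1.23  1.56] yaw_y 1.504 tz [-0.001  0.    -1.   ] w 0.037 g 25.0 F [-0.4 -0.4 -0.2]
rel [ -2.7   1.7 128.3]
```

jog_arm:
  plan:
    - [0, 0, 0, -2.5, 0, 35, -1]
    - [0, 0, 0, -2.5, 0, 75, -1]
    - [0, 0, 0, -2.5, 0, 105, -1]
    - [0, 0, 0, -2.5, 0, 121, -1]
    - [0, 0, 0, -2.5, 0, 127, -1]
    - [0, 0, 0, -2.5, 0, 128, -1]

```text
time: 21.3
ee_pos: [0.6207, 0.0198, 0.0364]
eef_rot: [0.033, 0.999, 0.0, -0.0]
ft_force: [0.1, -0.5, 0.3]
width: 0.0369
grip_force: 25.0
```

jog_arm:
  plan:
    - [0, 0, 0, 0, 0, 0, 0]
    - [0, 0, 0, 0, 0, 0, 0.05]
    - [0, 0, 0, 0, 0, 0, 0.05]
    - [0, 0, 0, 0, 0, 0, 0.05]
    - [0, 0, 0, 0, 0, -30, 0.05]
    - [0, 0, 0, 0, 0, -70, 0.05]
    - [0, 0, 0, 0, 0, -110, 0.05]
    - [0, 0, 0, 0, 0, -130, 0.05]
    - [0, 0, 0, 0, 0, -130, 0.05]

```text
time: 22.2
ee_pos: [0.6223, 0.0207, 0.1698]
eef_rot: [0.033, 0.999, 0.001, 0.003]
ft_force: [0.6, -1.5, -0.3]
width: 0.0454
grip_force: 0.0
```

```bash
python3 sc.py;python3 at.py .494 -.265 .16
```

```text
scene
[179. 183.] 129 mid [ 0.4468 -0.3989] h 0.05
[254. 198.] 22 mid [ 0.4301 -0.2113] h 0.056
[219. 213.] 149 mid [ 0.4957 -0.2657] h 0.051
[235. 239.] 164 mid [ 0.5558 -0.1932] h 0.066
top
[390. 260.] 94 mid [ 0.5479 -0.1915] h 0.069
[416. 284.] 122 mid [ 0.4926 -0.264 ] h 0.053
[466. 308.] 129 mid [ 0.4432 -0.3972] h 0.055
[392. 307.] 27 mid [ 0.426  -0.2068] h 0.057
case [316. 295.] 194 0.044 -0.065 0.052
case [346. 307.] 205 0.044 -0.001 0.053
case [378. 320.] 210 0.044 0.064 0.054
t 22.3 pos [0.6204 0.0209 0.166 ] q7 [-0.55  0.39  0.57  1.58 -0.22  1.24  1.56] yaw_y 1.505 tz [-0.     0.001 -1.   ] w 0.0459 g 0.0 F [ 1.   0.3 -1.1]
rel [ 107.4 -293.5    5.6]
```

jog_arm:
  plan:
    - [0, 0, -0.02, 14, -37, 5, 0.1]
    - [0, 0, -0.04, 27, -74, 5, 0.1]
    - [0, 0, -0.067, 41, -111, 5, 0.1]
    - [0, 0, -0.067, 54, -148, 5, 0.1]
    - [0, 0, -0.067, 67, -185, 5, 0.1]
    - [0, 0, -0.067, 81, -222, 5, 0.1]
    - [0, 0, -0.067, 94, -259, 5, 0.1]
    - [0, 0, -0.067, 107, -293, 5, 0.1]
    - [0, 0, -0.067, 107, -293, 5, 0.1]
    - [0, 0, -0.067, 107, -293, 5, 0.1]

```text
time: 23.3
ee_pos: [0.4936, -0.2648, 0.1596]
eef_rot: [0.0, 1.0, 0.001, -0.001]
ft_force: [0.1, 1.1, -0.9]
width: 0.0477
grip_force: 0.0
```

```bash
python3 sc.py|head -5;python3 at.py .494 -.265 .013
```

```text
scene
[179. 183.] 128 mid [ 0.4464 -0.3987] h 0.051
[256. 199.] 43 mid [ 0.4286 -0.2087] h 0.056
[219. 213.] 150 mid [ 0.4955 -0.2658] h 0.052
[234. 239.] 159 mid [ 0.5558 -0.1938] h 0.067
t 23.4 pos [ 0.4947 -0.2631  0.1599] q7 [-0.19  0.27  0.71  1.75 -0.19  1.19  2.14] yaw_y 1.574 tz [-0.002  0.002 -1.   ] w 0.0479 g 0.0 F [ 0.5  0.5 -0.4]
rel [  0.5  -2.1 146.9]
```

jog_arm:
  plan:
    - [0, 0, 0, 0.5, -2, 40, 0.1]
    - [0, 0, 0, 0.5, -2, 80, 0.1]
    - [0, 0, 0, 0.5, -2, 115, 0.1]
    - [0, 0, 0, 0.5, -2, 138, 0.1]
    - [0, 0, 0, 0.5, -2, 146, 0.1]
    - [0, 0, 0, 0.5, -2, 146, 0.1]

```text
time: 24.0
ee_pos: [0.4937, -0.2653, 0.0139]
eef_rot: [-0.001, 1.0, 0.001, -0.001]
ft_force: [0.0, -0.2, -0.2]
width: 0.0483
grip_force: 0.0
```

jog_arm:
  plan:
    - [0, 0, 0, 0, 0, 0, -1]
    - [0, 0, 0, 0, 0, 0, -1]
    - [0, 0, 0, 0, 0, 0, -1]
    - [0, 0, 0, 0, 0, 0, -1]
    - [0, 0, 0, 0, 0, 0, -1]
    - [0, 0, 0, 0, 0, 0, -1]
    - [0, 0, 0, 0, 0, -30, -1]
    - [0, 0, 0, 0, 0, -70, -1]
    - [0, 0, 0, 0, 0, -110, -1]
    - [0, 0, 0, 0, 0, -148, -1]
    - [0, 0, 0, 0, 0, -148, -1]

```text
time: 25.1
ee_pos: [0.4962, -0.2682, 0.1681]
eef_rot: [-0.0, 1.0, -0.001, 0.004]
ft_force: [0.4, -0.4, 0.2]
width: 0.0311
grip_force: 24.8
```

```bash
python3 at.py .549 .376 .16
```

```text
t 25.1 pos [ 0.4962 -0.2682  0.1681] q7 [-0.2   0.27  0.72  1.74 -0.19  1.2   2.15] yaw_y 1.572 tz [ 0.007 -0.001 -1.   ] w 0.0311 g 24.8 F [ 0.4 -0.4  0.2]
rel [-53.3 644.1   7.8]
```

```bash
python3 - <<'E'
from h import *
snap('scene','s4.png',(100,120,320,280),3)
E
```

```text
(no output)
```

View pics/s4.png

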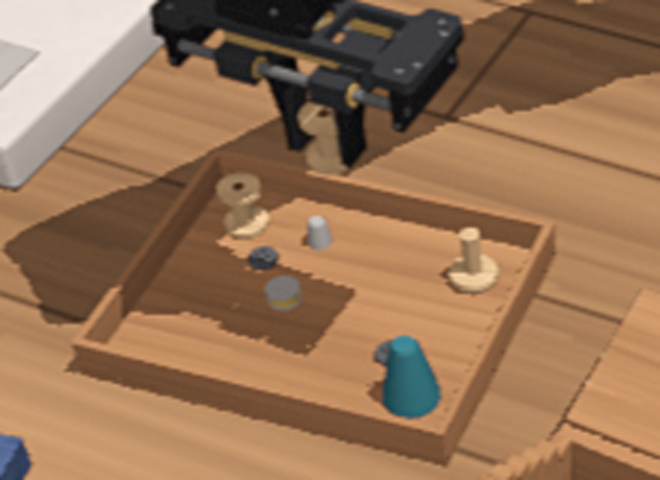

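jog_arm:
  plan:
    - [0, 0, 0, -4, 47, 4, -1]
    - [0, 0, 0, -8, 94, 4, -1]
    - [0, 0, 0, -12, 141, 4, -1]
    - [0, 0, 0, -16, 188, 4, -1]
    - [0, 0, 0, -20, 235, 4, -1]
    - [0, 0, 0, -24, 282, 4, -1]
    - [0, 0, 0, -28, 329, 4, -1]
    - [0, 0, 0, -32, 376, 4, -1]
    - [0, 0, 0.02, -36, 423, 4, -1]
    - [0, 0, 0.04, -40, 470, 4, -1]
    - [0, 0, 0.06, -44, 517, 4, -1]
    - [0, 0, 0.089, -48, 564, 4, -1]

```text
time: 26.35
ee_pos: [0.5404, 0.2991, 0.158]
eef_rot: [0.044, 0.999, 0.0, -0.001]
ft_force: [0.9, -0.2, 0.9]
width: 0.0313
grip_force: 24.8
```

```bash
python3 at.py .549 .376 .016
```

```text
t 26.4 pos [0.5404 0.2991 0.158 ] q7 [-0.89  0.37  0.39  1.58 -0.15  1.22  1.01] yaw_y 1.482 tz [-0.002  0.    -1.   ] w 0.0313 g 24.8 F [ 0.9 -0.2  0.9]
rel [ -2.   77.3 142. ]
```

jog_arm:
  plan:
    - [0, 0, 0, -2, 40, 0, -1]
    - [0, 0, 0, -2, 76, 0, -1]
    - [0, 0, 0, -2, 76, 0, -1]
    - [0, 0, 0, -2, 76, 40, -1]
    - [0, 0, 0, -2, 76, 80, -1]
    - [0, 0, 0, -2, 76, 110, -1]
    - [0, 0, 0, -2, 76, 128, -1]
    - [0, 0, 0, -2, 76, 136, -1]
    - [0, 0, 0, -2, 76, 140, -1]
    - [0, 0, 0, -2, 76, 140, -1]

```text
time: 27.35
ee_pos: [0.5498, 0.3729, 0.0195]
eef_rot: [0.044, 0.999, 0.0, -0.0]
ft_force: [-0.5, 1.0, 0.3]
width: 0.0316
grip_force: 24.8
```

jog_arm:
  plan:
    - [0, 0, 0, 0, 0, 0, -0.1]
    - [0, 0, 0, 0, 0, 0, 0]
    - [0, 0, 0, 0, 0, 0, 0.05]
    - [0, 0, 0, 0, 0, 0, 0.05]
    - [0, 0, 0, 0, 0, 0, 0.05]
    - [0, 0, 0, 0, 0, -30, 0.05]
    - [0, 0, 0, 0, 0, -70, 0.05]
    - [0, 0, 0, 0, 0, -110, 0.05]
    - [0, 0, 0, 0, 0, -140, 0.05]
    - [0, 0, 0, 0, 0, -140, 0.05]

```text
time: 28.35
ee_pos: [0.5519, 0.3742, 0.1648]
eef_rot: [0.044, 0.999, 0.003, 0.003]
ft_force: [0.4, 0.1, -0.2]
width: 0.0456
grip_force: 0.0
```

```bash
python3 sc.py;python3 at.py .445 -.398 .16; python3 - <<'E'
from h import *
c=np.load('last_scene.npz');P=cloud(c)
m=(P[...,0]>.41)&(P[...,0]<.6)&(P[...,1]>.325)&(P[...,1]<.435)&(P[...,2]>.034)&(P[...,2]<.06)
print('tray',m.sum(),P[m].mean(0),P[m].max(0),P[m].min(0))
E
```

```text
scene
[179. 183.] 125 mid [ 0.4463 -0.3994] h 0.051
[256. 200.] 46 mid [ 0.4297 -0.2088] h 0.057
[234. 239.] 161 mid [ 0.5564 -0.1932] h 0.068
top
[390. 259.] 92 mid [ 0.5505 -0.1915] h 0.068
[466. 308.] 127 mid [ 0.4432 -0.397 ] h 0.053
[392. 307.] 27 mid [ 0.4262 -0.207 ] h 0.056
case [316. 295.] 194 0.044 -0.065 0.053
case [346. 307.] 209 0.044 -0.001 0.054
case [378. 320.] 210 0.044 0.064 0.054
t 28.4 pos [0.5499 0.3731 0.1598] q7 [-0.93  0.47  0.37  1.45 -0.17  1.26  0.94] yaw_y 1.483 tz [ 0.     0.002 -1.   ] w 0.0454 g 0.0 F [-0.5  0.  -0.7]
rel [  37.1 -777.4   -1.6]
tray 248 [0.55196413 0.37172136 0.04633259] [0.5676779  0.38777616 0.05070226] [0.53467089 0.35511867 0.04042486]
```

jog_arm:
  plan:
    - [0, 0, -0.02, 2, -48, -5, 0.05]
    - [0, 0, -0.04, 4, -96, -5, 0.05]
    - [0, 0, -0.06, 7, -144, -5, 0.05]
    - [0, 0, -0.089, 9, -192, -5, 0.05]
    - [0, 0, -0.089, 11, -240, -5, 0.05]
    - [0, 0, -0.089, 14, -288, -5, 0.05]
    - [0, 0, -0.089, 16, -336, -5, 0.05]
    - [0, 0, -0.089, 18, -384, -5, 0.05]
    - [0, 0, -0.089, 20, -432, -5, 0.05]
    - [0, 0, -0.089, 23, -480, -5, 0.05]
    - [0, 0, -0.089, 25, -528, -5, 0.05]
    - [0, 0, -0.089, 27, -576, -5, 0.05]

```text
time: 29.65
ee_pos: [0.4712, -0.1999, 0.1628]
eef_rot: [-0.001, 1.0, 0.001, -0.001]
ft_force: [0.0, 0.5, -0.6]
width: 0.0458
grip_force: 0.0
```

```bash
python3 at.py .445 -.398 .16
```

```text
t 29.6 pos [ 0.4712 -0.1999  0.1628] q7 [-0.36  0.14  0.73  1.87 -0.1   1.18  1.98] yaw_y 1.573 tz [-0.002  0.001 -1.   ] w 0.0458 g 0.0 F [ 0.   0.5 -0.6]
rel [  26.6 -198.1    2.5]
```

jog_arm:
  plan:
    - [0, 0, 0, 7, -49, 2, 0.05]
    - [0, 0, 0, 13, -98, 2, 0.05]
    - [0, 0, 0, 20, -147, 2, 0.05]
    - [0, 0, 0, 26, -190, 2, 0.05]
    - [0, 0, 0, 26, -198, 2, 0.05]
    - [0, 0, 0, 26, -198, 2, 0.05]
    - [0, 0, 0, 26, -198, 2, 0.05]

```text
time: 30.35
ee_pos: [0.447, -0.3949, 0.1606]
eef_rot: [-0.001, 1.0, 0.001, -0.001]
ft_force: [0.0, 0.2, 0.7]
width: 0.0459
grip_force: 0.0
```

```bash
python3 sc.py|head -3; python3 at.py .445 -.398 .013
```

```text
scene
[179. 183.] 131 mid [ 0.4457 -0.3993] h 0.053
[256. 199.] 44 mid [ 0.4298 -0.2082] h 0.057
t 30.4 pos [ 0.4477 -0.3945  0.1612] q7 [ 0.01  0.39  0.81  1.65 -0.3   1.23  2.46] yaw_y 1.575 tz [-0.001  0.002 -1.   ] w 0.0454 g 0.0 F [0.5 0.4 0.4]
rel [  2.6  -3.9 148.2]
```

jog_arm:
  plan:
    - [0, 0, 0.1, 2, -3, 0, -0.01]
    - [0, 0, 0.2, 2, -3, 0, -0.01]
    - [0, 0, 0.2, 2, -3, 30, -0.01]
    - [0, 0, 0.2, 2, -3, 65, -0.01]
    - [0, 0, 0.2, 2, -3, 95, -0.01]
    - [0, 0, 0.2, 2, -3, 95, -0.01]
    - [0, 0, 0.2, 2, -3, 95, -0.01]

```text
time: 31.15
ee_pos: [0.4453, -0.3986, 0.0674]
eef_rot: [0.098, 0.995, 0.001, -0.0]
ft_force: [0.2, -0.2, 0.7]
width: 0.043
grip_force: 0.0
```

```bash
python3 at.py .445 -.398 .016
```

```text
t 31.1 pos [ 0.4453 -0.3986  0.0674] q7 [ 0.04  0.51  0.79  1.74 -0.41  1.06  2.34] yaw_y 1.374 tz [-0.001  0.001 -1.   ] w 0.043 g 0.0 F [ 0.2 -0.2  0.7]
rel [ 0.4  0.5 51.4]
```

jog_arm:
  plan:
    - [0, 0, 0, 0, 0, 20, -0.01]
    - [0, 0, 0, 0, 0, 40, -0.01]
    - [0, 0, 0, 0, 0, 51, -0.01]
    - [0, 0, 0, 0, 0, 51, -0.01]
    - [0, 0, 0, 0, 0, 51, -0.01]

```text
time: 31.65
ee_pos: [0.4453, -0.3998, 0.017]
eef_rot: [0.099, 0.995, 0.0, 0.0]
ft_force: [-0.2, 0.4, 0.1]
width: 0.0434
grip_force: 0.0
```

jog_arm:
  plan:
    - [0, 0, 0, 0, 0, 0, -1]
    - [0, 0, 0, 0, 0, 0, -1]
    - [0, 0, 0, 0, 0, 0, -1]
    - [0, 0, 0, 0, 0, 0, -1]
    - [0, 0, 0, 0, 0, 0, -1]
    - [0, 0, 0, 0, 0, -30, -1]
    - [0, 0, 0, 0, 0, -70, -1]
    - [0, 0, 0, 0, 0, -110, -1]
    - [0, 0, 0, 0, 0, -150, -1]
    - [0, 0, 0, 0, 0, -150, -1]

```text
time: 32.65
ee_pos: [0.4464, -0.4017, 0.1711]
eef_rot: [0.099, 0.995, -0.001, 0.003]
ft_force: [0.3, 0.1, -0.1]
width: 0.0312
grip_force: 24.8
```

```bash
python3 at.py .459 .384 .16
```

```text
t 32.6 pos [ 0.4464 -0.4017  0.1711] q7 [-0.01  0.4   0.86  1.64 -0.32  1.24  2.28] yaw_y 1.372 tz [ 0.006 -0.003 -1.   ] w 0.0312 g 24.8 F [ 0.3  0.1 -0.1]
rel [143.1 772.7   8.6]
```

jog_arm:
  plan:
    - [0, 0, 0, 3, 45, 5, -1]
    - [0, 0, 0, 6, 90, 5, -1]
    - [0, 0, 0, 9, 135, 5, -1]
    - [0, 0, 0, 12, 180, 5, -1]
    - [0, 0, 0, 15, 225, 5, -1]
    - [0, 0, 0, 18, 270, 5, -1]
    - [0, 0, -0.03, 21, 315, 5, -1]
    - [0, 0, -0.06, 24, 360, 5, -1]
    - [0, 0, -0.09, 27, 404, 5, -1]
    - [0, 0, -0.11, 43, 448, 5, -1]
    - [0, 0, -0.11, 57, 492, 5, -1]
    - [0, 0, -0.11, 71, 536, 5, -1]

```text
time: 33.85
ee_pos: [0.4802, 0.1417, 0.1609]
eef_rot: [0.044, 0.999, 0.001, -0.0]
ft_force: [0.5, 0.5, 0.6]
width: 0.0312
grip_force: 24.8
```

```bash
python3 at.py .459 .384 .16
```

```text
t 33.9 pos [0.4802 0.1417 0.1609] q7 [-0.88  0.1   0.54  1.89 -0.06  1.17  1.16] yaw_y 1.482 tz [-0.001  0.001 -1.   ] w 0.0312 g 24.8 F [0.5 0.5 0.6]
rel [ 42.6 239.4   1.2]
```

jog_arm:
  plan:
    - [0, 0, 0, 8, 45, 0, -1]
    - [0, 0, 0, 16, 90, 0, -1]
    - [0, 0, 0, 24, 135, 0, -1]
    - [0, 0, 0, 32, 180, 0, -1]
    - [0, 0, 0, 42, 225, 0, -1]
    - [0, 0, 0, 42, 239, 0, -1]
    - [0, 0, 0, 42, 239, 0, -1]
    - [0, 0, 0, 42, 239, 0, -1]

```text
time: 34.65
ee_pos: [0.4607, 0.3803, 0.1609]
eef_rot: [0.045, 0.999, -0.0, -0.0]
ft_force: [0.4, -0.9, -1.1]
width: 0.0314
grip_force: 24.8
```

```bash
python3 at.py .459 .384 .022
```

```text
t 34.6 pos [0.4607 0.3803 0.1609] q7 [-1.09  0.32  0.4   1.64 -0.13  1.21  0.82] yaw_y 1.481 tz [-0.001 -0.    -1.   ] w 0.0314 g 24.8 F [ 0.4 -0.9 -1.1]
rel [  1.9   3.6 138.9]
```

jog_arm:
  plan:
    - [0, 0, 0, 2, 3, 40, -1]
    - [0, 0, 0, 2, 3, 80, -1]
    - [0, 0, 0, 2, 3, 110, -1]
    - [0, 0, 0, 2, 3, 128, -1]
    - [0, 0, 0, 2, 3, 135, -1]
    - [0, 0, 0, 2, 3, 138, -1]
    - [0, 0, 0, 2, 3, 138, -1]

```text
time: 35.35
ee_pos: [0.4592, 0.3846, 0.0243]
eef_rot: [0.045, 0.999, 0.001, 0.0]
ft_force: [0.5, -0.4, -0.2]
width: 0.0317
grip_force: 24.8
```

jog_arm:
  plan:
    - [0, 0, 0, 0, 0, 0, -0.1]
    - [0, 0, 0, 0, 0, 0, 0]
    - [0, 0, 0, 0, 0, 0, 0.05]
    - [0, 0, 0, 0, 0, 0, 0.05]
    - [0, 0, 0, 0, 0, 0, 0.05]
    - [0, 0, 0, 0, 0, -30, 0.05]
    - [0, 0, 0, 0, 0, -70, 0.05]
    - [0, 0, 0, 0, 0, -110, 0.05]
    - [0, 0, 0, 0, 0, -140, 0.05]
    - [0, 0, 0, 0, 0, -140, 0.05]

```text
time: 36.35
ee_pos: [0.4604, 0.3864, 0.1683]
eef_rot: [0.044, 0.999, 0.003, 0.002]
ft_force: [-0.4, -0.3, 0.5]
width: 0.0454
grip_force: 0.0
```

```bash
python3 sc.py;python3 at.py .428 .099 .16; python3 - <<'E'
from h import *
c=np.load('last_scene.npz');t=np.load('last_top.npz');P=cloud(c)
m=(P[...,0]>.41)&(P[...,0]<.6)&(P[...,1]>.325)&(P[...,1]<.435)&(P[...,2]>.034)&(P[...,2]<.06)
n,lab,st,ce=cv2.connectedComponentsWithStats(m.astype(np.uint8))
for i in range(1,n):
    if st[i,4]>15: print('tray',st[i,4],P[lab==i].mean(0).round(3))
P=cloud(t);b=(P[...,0]>.38)&(P[...,0]<.445)&(P[...,1]>.04)&(P[...,1]<.16)&(P[...,2]>.03)
q=P[b];print('bar',len(q),q.mean(0).round(3))
cv2.imwrite('pics/s5.png',np.hstack([cv2.resize(c['image'][140:460,120:580,::-1],(575,400)),cv2.resize(t['image'][150:340,140:247,::-1],(225,400))]))
E
```

```text
scene
[256. 199.] 44 mid [ 0.429  -0.2087] h 0.058
[234. 239.] 159 mid [ 0.5562 -0.1937] h 0.065
top
[390. 259.] 89 mid [ 0.5485 -0.1915] h 0.068
[392. 307.] 27 mid [ 0.426  -0.2067] h 0.057
case [316. 295.] 193 0.044 -0.065 0.053
case [346. 307.] 207 0.044 -0.001 0.053
case [378. 320.] 210 0.044 0.064 0.053
t 36.5 pos [0.4586 0.3852 0.1638] q7 [-1.1   0.32  0.4   1.63 -0.13  1.21  0.81] yaw_y 1.482 tz [-0.     0.002 -1.   ] w 0.0459 g 0.0 F [ 0.3 -1.7 -1.4]
rel [   5.2 -287.8    3.2]
tray 218 [0.46  0.384 0.046]
tray 249 [0.552 0.372 0.046]
bar 211 [0.427 0.097 0.074]
```

View pics/s5.png

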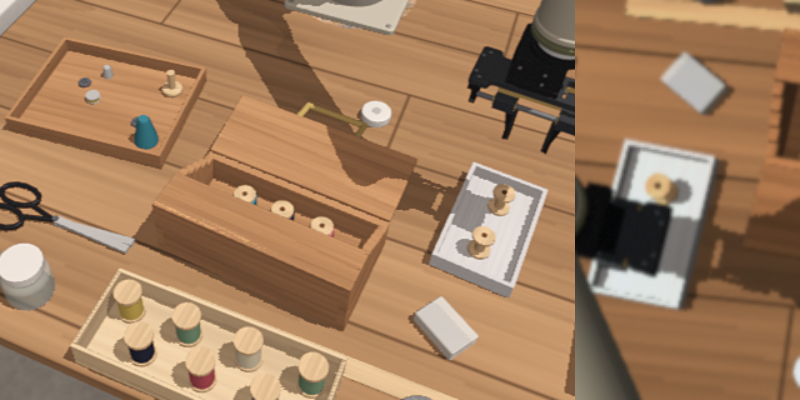

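jog_arm:
  plan:
    - [0, 0, 0.14, 0, -26, 0, -0.35]
    - [0, 0, 0.28, 1, -52, 0, -0.35]
    - [0, 0, 0.42, 1, -78, 0, -0.35]
    - [0, 0, 0.56, 2, -104, 0, -0.35]
    - [0, 0, 0.7, 3, -130, 0, -0.35]
    - [0, 0, 0.84, 3, -156, 0, -0.35]
    - [0, 0, 0.98, 4, -182, 0, -0.35]
    - [0, 0, 1.12, 4, -208, 0, -0.35]
    - [0, 0, 1.26, 5, -234, 0, -0.35]
    - [0, 0, 1.4, 5, -260, 0, -0.35]
    - [0, 0, 1.551, 6, -288, 0, -0.35]
    - [0, 0, 1.551, 6, -288, 0, -0.35]

```text
time: 37.65
ee_pos: [0.4261, 0.0952, 0.162]
eef_rot: [0.734, 0.679, -0.001, -0.001]
ft_force: [0.2, 0.0, 1.1]
width: 0.0283
grip_force: 0.0
```

```bash
python3 at.py .4275 .098 .055
```

```text
t 37.6 pos [0.4261 0.0952 0.162 ] q7 [-1.   -0.09  0.66  2.04  0.06  1.18 -0.44] yaw_y -0.078 tz [-0.003  0.    -1.   ] w 0.0283 g 0.0 F [0.2 0.  1.1]
rel [  2.9   1.4 107. ]
```

jog_arm:
  plan:
    - [0, 0, -0.01, 2, 1, 35, -0.35]
    - [0, 0, -0.01, 2, 1, 70, -0.35]
    - [0, 0, -0.01, 2, 1, 95, -0.35]
    - [0, 0, -0.01, 2, 1, 107, -0.35]
    - [0, 0, -0.01, 2, 1, 107, -0.35]
    - [0, 0, -0.01, 2, 1, 107, -1]
    - [0, 0, -0.01, 2, 1, 107, -1]
    - [0, 0, -0.01, 2, 1, 107, -1]
    - [0, 0, -0.01, 2, 1, 107, -1]
    - [0, 0, -0.01, 2, 1, 107, -1]
    - [0, 0, -0.01, 2, 1, 107, -1]
  squeeze: 25

```text
time: 38.75
ee_pos: [0.4255, 0.1012, 0.0565]
eef_rot: [0.727, 0.686, -0.002, -0.003]
ft_force: [-15.6, -0.1, 13.2]
width: 0.0088
grip_force: 25.0
```

```bash
python3 at.py .4275 .098 .055
```

```text
t 38.8 pos [0.4255 0.1012 0.0565] q7 [-0.99  0.1   0.69  2.15 -0.09  0.92 -0.31] yaw_y -0.058 tz [-0.006  0.002 -1.   ] w 0.0088 g 25.0 F [-15.6  -0.1  13.2]
rel [-3.1  2.2  1.5]
```

jog_arm:
  plan:
    - [0, 0, 0, 0, 2.6, -17.7, -1]
    - [0, 0, 0, 0, 8.5, -38, -1]
    - [0, 0, 0, 0, 17, -57.7, -1]
    - [0, 0, 0, 0, 28.5, -75.8, -1]
    - [0, 0, 0, 0, 42, -92, -1]
    - [0, 0, 0, 0, 58, -106.5, -1]
    - [0, 0, 0, 0, 76, -118.4, -1]
    - [0, 0, 0, 0, 95, -127.8, -1]
    - [0, 0, 0, 0, 115, -134.4, -1]
    - [0, 0, 0, 0, 136, -138, -1]
    - [0, 0, 0, 0, 157.6, -138.8, -1]
    - [0, 0, 0, 0, 179, -136.6, -1]

```text
time: 39.95
ee_pos: [0.6076, 0.0888, 0.194]
eef_rot: [0.728, 0.686, 0.0, -0.0]
ft_force: [-2.7, -4.4, 1.8]
width: 0.0091
grip_force: 25.0
```

```bash
python3 at.py
```

```text
t 40.0 pos [0.6076 0.0888 0.194 ] q7 [-0.79  0.39  0.74  1.57 -0.27  1.29 -0.07] yaw_y -0.059 tz [-0.     0.001 -1.   ] w 0.0091 g 25.0 F [-2.7 -4.4  1.8]
```

jog_arm:
  plan:
    - [0, 0, 0, 0, 20.7, 5.2, -1]
    - [0, 0, 0, 0, 40.5, 13.2, -1]
    - [0, 0, 0, 0, 59, 24, -1]
    - [0, 0, 0, 0, 71.7, 33.5, -1]
    - [0, 0, 0, 0, 83.5, 44.4, -1]
    - [0, 0, 0, 0, 90.6, 52.4, -1]
    - [0, 0, 0, 0, 92, 56, -1]
    - [0, 0, 0, 0, 92, 56, -1]

```text
time: 40.75
ee_pos: [0.6961, 0.0833, 0.1386]
eef_rot: [0.728, 0.686, -0.002, -0.003]
ft_force: [-21.7, -3.5, 18.8]
width: 0.0092
grip_force: 25.0
```

```bash
python3 at.py
```

```text
t 40.8 pos [0.6961 0.0833 0.1386] q7 [-0.63  0.64  0.69  1.36 -0.4   1.29  0.01] yaw_y -0.06 tz [-0.007  0.001 -1.   ] w 0.0092 g 25.0 F [-21.7  -3.5  18.8]
```

jog_arm:
  plan:
    - [0, 0, 0, 0, -3, -3, -0.5]
    - [0, 0, 0, 0, -3, -3, -0.4]
    - [0, 0, 0, 0, -3, -3, -0.4]
    - [0, 0, 0, 0, -3, -3, -0.4]
    - [0, 0, 0, 0, -3, -30, -0.4]
    - [0, 0, 0, 0, -3, -60, -0.4]
    - [0, 0, 0, 0, -3, -100, -1]
    - [0, 0, 0, -40, -40, -100, -1]
    - [0, 0, 0, -80, -80, -100, -1]
    - [0, 0, 0, -120, -120, -100, -1]
    - [0, 0, 0, -160, -160, -100, -1]
    - [0, 0, 0, -160, -160, -100, -1]

```text
time: 41.95
ee_pos: [0.527, -0.0692, 0.2366]
eef_rot: [0.729, 0.685, 0.0, -0.001]
ft_force: [1.0, 0.2, 1.6]
width: 0.0003
grip_force: 0.0
```

```bash
python3 - <<'E'
from h import *
o=np.array([.580,.0886,0])
for n in('top','scene'):
    c=snap(n,f'e_{n}.png',None if n=='scene' else None);P=cloud(c);d=P-o
    X=d[...,0]*.998-d[...,1]*.069;Y=d[...,0]*.069+d[...,1]*.998;Z=P[...,2]
    m=(abs(Y)<.12)&(X>.02)&(X<.085)&(Z>.05)&(Z<.14);A=np.c_[X[m],np.ones(m.sum())];k=np.linalg.lstsq(A,Z[m],rcond=None)[0]
    print(n,'panel',m.sum(),'slope deg',np.degrees(np.arctan(k[0])),k[1])
    b=(abs(Y)<.04)&(X>.09)&(X<.15)&(Z>.135)&(Z<.18);print('bar',b.sum(),X[b].mean(),Z[b].mean(),Z[b].max())
E
python3 at.py
```

```text
top panel 2233 slope deg 30.75095476631417 0.06504561452718849
bar 126 0.11421662743885776 0.15563350368039355 0.16296079748172798
scene panel 2163 slope deg 31.330752140952406 0.0634007346725064
bar 271 0.11963672824648347 0.15542078265207224 0.16070135357112791
t 42.0 pos [ 0.5278 -0.0689  0.2372] q7 [-0.72  0.13  0.84  1.72 -0.11  1.33  0.08] yaw_y -0.063 tz [ 0.     0.003 -1.   ] w 0.0004 g 0.0 F [ 0.8 -0.6 -0.1]
```

View pics/e_scene.png

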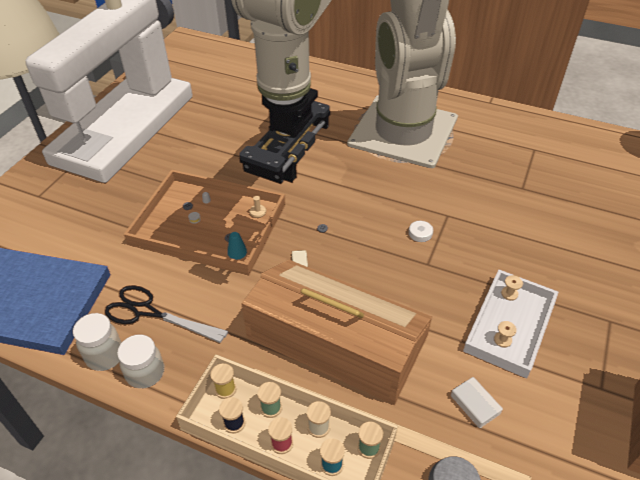

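The picture shows the flap shut with its panel sloping about 31° (bar near pixel 330,302). Both empties stand in the tray at 513,287 and 506,333. The cone, thimble, mushroom, bobbin and buttons are still in the crate, and the arm is clear of everything.

```bash
python3 -c "
from bench import order;print(order.close_job())"
```

```text
the job is handed in; nothing more can be done
None
```

The job is handed in: the three full spools stand in the thread case with its flap pushed shut, both empty spools stand in the tray, and everything else stayed where it was; the hand-in gave no verdict.

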